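Put the doming punch away and fasten the punch case

ROBOT

A 6-joint arm with a two-finger parallel gripper is mounted at the origin on the work surface. World frame = base frame: x ahead of the robot, y to its left, z up, the work surface at z = 0. Lengths are in m, angles in rad, forces in N, time in s.
With the tool pointing down it reaches from about 0.4 to 0.825 m from the base axis. Payload 7 kg.
Tool frame: the origin (TCP) lies at the very end of the fingers, on their centre line; the grasp point (between the pads) lies 19 mm behind it (arm.grasp_offset is the distance from the TCP to the grasp point, in m); z points along the fingers, y is the line along which they close (so a half turn about z gives the same grasp; the last joint's range is limited). The gripper opens to 88 mm and grips with 3 to 60 N. Pads are 19 mm wide; open, the fingers measure 130 mm over their backs; the gripper's body (78 mm by 193 mm) begins 47 mm behind the grasp point.
Start: joints at [1.525, 0.359, 0.012, 0, -1.224, -0.288], TCP at [0.221, 0.638, 0.227] pointing down, gripper open.
Joint ranges: [-3.07, 3.07], [-1.43, 2.12], [-1.02, 1.25], [-3.03, 1.67], [-3.05, -0], [-3.03, 3.03]. Speed limits (rad/s): [2.39, 2.39, 3.01, 3.14, 3.14, 3.14].

INTERFACE

Orientations are given as [roll, pitch, yaw] about the fixed x, y, z axes, in that order (R = Rz(yaw) Ry(pitch) Rx(roll)).
In Python, from station import get_state, cams, arm, nets gives the robot as it stands.
- The arm moves only by the shell command python3 -m creep 'ROWS' [FORCE]. ROWS is a JSON object of lists of equal length, an entry for each row: "translation": the shift along the world's x, y, z in mm, a list of three; "spin": the turn about the world's z in rad; "gripper": the opening, from 0 (shut) to 1 (fully open). In form: {"translation": [[dx, dy, dz], ...], "spin": [spin, ...], "gripper": [gripper, ...]}. A call has 1 to 8 rows; each row shifts and turns the commanded pose from where the row before left it; what a row does not reach is not made up. A row lasts 1/10 s, in which the tool goes at most 50 mm and 8.59 degrees, less where a joint would pass 70% of its speed; a pose out of reach is approached as far as the arm can. A call is refused whole if a number of a shift passes 50 or a number of a turn 0.15, either way. A call with a gripper value outside its range is refused whole. The fingers move at their own pace and stop on an object; FORCE is the grip in N (left out, the last holds). Time passes only in rows, so rows that do not move let the fingers close. It gives the time, the measured TCP pose, the force, the opening and the grip force at its end, in the units of the state.
- get_state(): the state, without advancing time (a new reading comes with each control period).
- cams.grab_frame(name): name is "side" or "top"; returns a dict with "img" (384x512x3 uint8, red, green, blue), "mtx" (3x3 intrinsics, pixels), "R" (3x3) and "t" (3): a world point X has camera coordinates R X + t. Camera axes: x right, y down, z forward; pixel columns grow to the right and rows downward; lengths in m; the calibration is good to about 2 mm. A picture is of the moment at which its call begins. There is no depth.
- arm.job_done(): hands the job in; it is judged then, once.
Trained networks look in the newest picture that a camera, given by its name, has taken for a name from the list of things; names that differ only in an ending like _2 or _b are one class to them, and where a whole thing is asked for, a point or a joint stands for the part that bears it (a point fixed in the world has none). Each returns a list of dicts, best first, with "confidence" (0 to 1); they miss things now and then, are a little off and sometimes report something else, mostly with a low value. They report only what shows in the picture. A call takes as long as a camera call. They do not tell look-alikes from the thing itself.
- nets.search_frame(camera, label): "centre" ([x, y, z] in m, in world coordinates, good to about 4 mm: the middle of the surface that is visible of it).
- nets.pinpoint(camera, label): "centre" ([x, y, z] in m, in world coordinates, good to about 4 mm: a listed point, or the origin of a listed thing).
The state is a dict: "t": time; "q": joint angles; "qd": joint speeds; "joint_efforts": joint torques, N m; "eef_pos": TCP position; "ee_rot": TCP orientation; "force": force on the tool from outside, world axes, zero at the start; "moment": the same for the moment, N m; "width": finger opening in m; "gripper_force": force on a finger pad.
Only numpy, scipy, OpenCV 4.12 (cv2) and the standard library are available. Lean on these libraries where they do the work, as an engineer would, in place of code of your own. Each camera call takes 0.05 s, during which the arm holds its last target. There are 200 camera calls.

TASK

Put the doming punch that is standing on the steel bench block back into the empty bore of the wooden punch case: lower it in upright, right to the bottom, before letting go. Then shut the lid without slamming it, and last swing the brass hasp down over the staple until it lies flat against the front of the case. Leave the punches already in the case and the other loose things on the bench where they are.

Things in the scene. Friction and masses are not known exactly. Their poses are not given: they have to be found in the camera images.
- case: Dark wooden punch case, fixed to the bench, lid open. Origin: centre of its underside; x points from its front (staple side) to its back (hinge side), y along its length, z up. Box 160 mm deep (x), 260 long (y), 70 high to the rim, walls 10. In front, inside, lies a flat steel block, top at z = 32.
- bore (a point): Centre of the bottom of the empty bore (case x = +10, y = +15, z = 18 mm): 18.5 mm across, 30 mm deep, upright, in a pale wooden rack whose top is at z = 48. It is one of four bores in a row at case x = +10; the others, at y = -95, -52 and +90, hold punches that reach up to z = 93.
- lid (a joint): Angle of the lid, rad: 0 shut, grows as it opens, stop at 1.2 (brass stays let it go no further). It starts near the stop and leans forward over the bores, so that a tool cannot come straight down on them. Stiff hinges: it stays at any angle; about 0.45 N m moves it, more or less its weight (0.35 kg).
- lid_hinge (a point): Middle of the lid's hinge line, which runs along the case's y axis at case x = +80, z = 70 mm. The lid is a hollow shell 160 x 260 x 40 mm, top and walls 8 mm thick, its lower edge on the rim when shut; shut, its top is 110 mm above the bench.
- lid_front (a point): Middle of the upper front edge of the lid (160 mm in front of the hinge line and 40 mm above it when the lid is shut).
- hasp (a joint): Angle of the brass hasp strap against the lid, rad: 0 when it hangs flat on the front of the shut case with the staple through its slot, pi/2 when it stands straight out from the lid's front, 2.9 when folded up (stop). Starts between 1.7 and 2.6. It stays where it is left (0.03 N m friction).
- hasp_pivot (a point): Middle of the hasp's pivot, parallel to the case's y axis, 4 mm in front of the lid's front face and 10 mm above the lid's lower edge; with the lid shut at case x = -84, y = 0, z = 80 mm. The strap is 32 mm wide, 3 thick, with a 10 x 24 mm slot centred 28 mm from the pivot.
- hasp_end (a point): Middle of the curled lip at the free end of the hasp strap, 60 mm from the pivot. Hanging flat on the shut case it lies at case x = -84, y = 0, z = 20 mm.
- staple (a point): Middle of the staple, a brass loop of 4 mm bar on the front face of the case, standing out to case x = -91.5 mm, from z = 43 to 61 mm at y = 0. This point: case x = -85, y = 0, z = 52. The solid end of the strap below the slot (40 to 60 mm from the pivot) hangs below it and can be pressed.
- punch: The steel doming punch to put away: plain round bar 16 mm in diameter, 75 mm long, 0.12 kg, with a flat foot and a rounded top, standing on its foot on the bench block. Origin: centre of its foot; z along the bar, up.
- bench_block: Fixed square block of dark steel, 90 x 90 x 25 mm. Origin: centre of its underside.
- punch_10: Steel punch in the case, 10 mm in diameter, 75 mm long. Origin: centre of its foot. Leave it alone.
- punch_12: Steel punch in the case, 12 mm in diameter, 75 mm long. Origin: centre of its foot. Leave it alone.
- punch_20: Steel punch in the case, 20 mm in diameter, 75 mm long. Origin: centre of its foot. Leave it alone.
- cork: Loose cork block, 100 x 80 x 25 mm, not part of the job. Origin: centre of its underside.
- brick: Loose pale soldering brick, 140 x 70 x 32 mm, not part of the job. Origin: centre of its underside.
- tub: Loose white plastic cup, 90 mm across, 85 mm high, not part of the job. Origin: centre of its underside.
- jar: Loose glass jar with a screw cap, 64 mm across, 75 mm high, not part of the job. Origin: centre of its underside.
- cube: Loose steel doming cube, 50 mm, not part of the job. Origin: centre of its underside.
- hammer: Loose hammer lying on the bench, 220 mm long, not part of the job. x along its handle.
- pliers: Loose small pliers lying on the bench, 155 mm long, not part of the job. x along the jaws.
There are look-alikes about, which are no part of the job. Leave any orange look-alike of the punch alone.

How it is judged:
By the outcome, as a careful person would: the job done as asked, in the order asked, and still so for the second after the job is handed in, with the robot touching nothing.
It also fails if it takes over 72 s, if anything falls off the work surface, if the arm or the gripper's body presses on something with over 40 N, if the wrist force passes 120 N, or if a joint passes its speed limit or range.

## Working session

There is one attempt and no reset: what is moved stays moved. The work goes in short steps, Python scripts to look and compute and a shell command to move; the robot and the scene stay as the last step left them, time stands still between calls to the robot, and variables do not carry over. Pictures are saved under pics/ and viewed, at most 10 in all, crops included, and the job is handed in when it is done.

```bash
mkdir -p pics
cat > h.py <<'E'
from station import get_state, cams, arm, nets
import numpy as np, cv2
def snap(c,fn=None,box=None,s=1):
    f=cams.grab_frame(c)
    if fn:
        im=f["img"][:,:,::-1]
        if box: im=im[box[1]:box[3],box[0]:box[2]]
        cv2.imwrite("pics/"+fn,cv2.resize(im,None,fx=s,fy=s,interpolation=cv2.INTER_CUBIC))
    return f
def px(f,X):
    p=f["mtx"]@(f["R"]@np.array(X)+f["t"]); return (p[:2]/p[2]).round(0)
def pin(c,f,labels,k=3):
    for l in labels:
        for d in nets.pinpoint(c,l)[:k]:
            print(c,l,np.round(d["centre"],4),round(d["confidence"],2),px(f,d["centre"]))
E
python3 - <<'E'
from h import *
a=snap("side","s0.png",s=1.5);b=snap("top","t0.png",s=1.5)
L=["case","bore","lid_hinge","lid_front","hasp_pivot","hasp_end","staple","punch","bench_block","punch_10","punch_20"]
for c,f in(("side",a),("top",b)):
    print(c,(-f["R"].T@f["t"]).round(2)); pin(c,f,L)
s=get_state();print(s["t"],s["eef_pos"],s["ee_rot"])
E
```

```text
side [0.14 0.42 0.66]
side bore [0.5727 0.234  0.2797] 0.4 [115. 211.]
side bore [ 0.6244 -0.4948 -0.0012] 0.15 [331. 159.]
side lid_front [0.5717 0.2437 0.2336] 0.93 [116. 237.]
side hasp_pivot [0.5802 0.2147 0.2246] 0.71 [130. 229.]
side hasp_end [0.5738 0.2351 0.2787] 0.59 [114. 212.]
side staple [0.597  0.112  0.0545] 0.94 [184. 259.]
side punch [ 0.4998 -0.0449  0.0022] 0.65 [268. 258.]
side punch [ 0.4378 -0.1209  0.0008] 0.63 [310. 254.]
side punch [0.5745 0.2317 0.2795] 0.63 [115. 210.]
side bench_block [ 0.5445 -0.147  -0.0014] 0.83 [281. 227.]
side punch_10 [ 0.4998 -0.0449  0.0022] 0.65 [268. 258.]
side punch_10 [ 0.4378 -0.1209  0.0008] 0.63 [310. 254.]
side punch_10 [0.5745 0.2317 0.2795] 0.63 [115. 210.]
side punch_20 [ 0.4998 -0.0449  0.0022] 0.65 [268. 258.]
side punch_20 [ 0.4378 -0.1209  0.0008] 0.63 [310. 254.]
side punch_20 [0.5745 0.2317 0.2795] 0.63 [115. 210.]
top [ 0.37 -0.1   1.37]
top case [0.5857 0.1903 0.0006] 0.6 [169. 195.]
top bore [0.5643 0.1998 0.0165] 0.67 [164. 201.]
top bore [ 0.7038 -0.0525  0.0035] 0.59 [250. 154.]
top lid_hinge [0.5668 0.2713 0.
[... 434 characters left out ...]
3] 0.72 [282. 208.]
top punch [0.4906 0.1889 0.0214] 0.63 [167. 226.]
top punch [0.6315 0.2144 0.015 ] 0.62 [160. 179.]
top punch [ 0.5004 -0.0411 -0.0035] 0.62 [247. 222.]
top bench_block [ 0.5441 -0.1437  0.0061] 0.82 [281. 206.]
top bench_block [0.6742 0.2122 0.0181] 0.18 [161. 164.]
top punch_10 [0.4906 0.1889 0.0214] 0.63 [167. 226.]
top punch_10 [0.6315 0.2144 0.015 ] 0.62 [160. 179.]
top punch_10 [ 0.5004 -0.0411 -0.0035] 0.62 [247. 222.]
top punch_20 [0.4906 0.1889 0.0214] 0.63 [167. 226.]
top punch_20 [0.6315 0.2144 0.015 ] 0.62 [160. 179.]
top punch_20 [ 0.5004 -0.0411 -0.0035] 0.62 [247. 222.]
1.2 [0.22115621 0.63772184 0.22657656] [-3.14156233e+00 -1.39833278e-05 -3.33735598e-01]
```

View pics/s0.png

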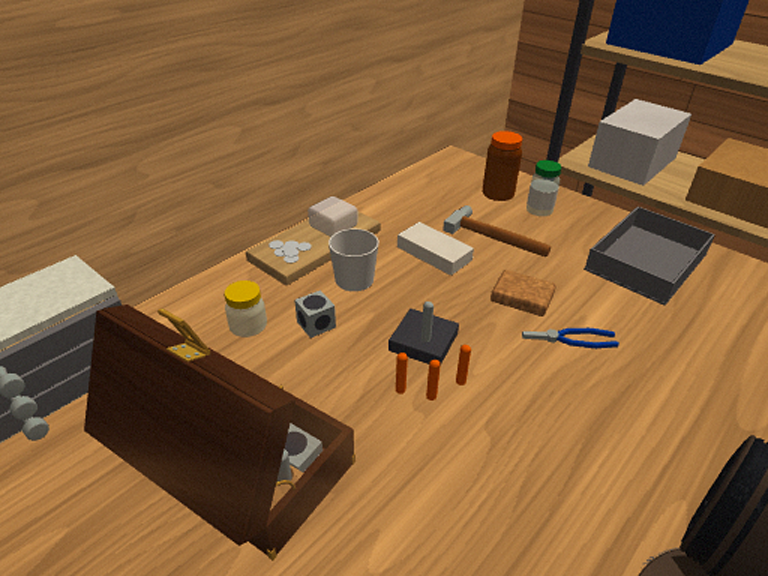

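View pics/t0.png

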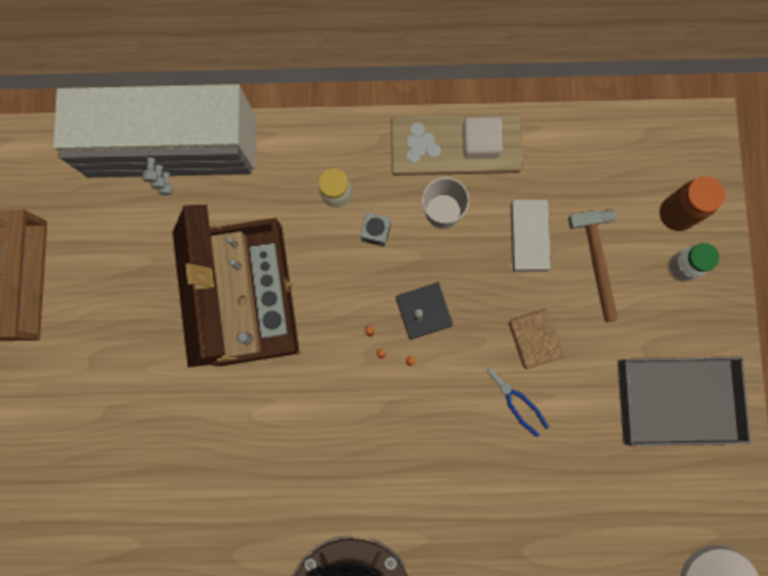

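The side view shows the case lid leaning over the case, around (190,430), with the hasp up at (185,335). It also shows a grey punch on the dark block at (427,320), and three orange pins at (401,373), (433,380) and (464,365). In the top view the grey punch tip is at (419,313).

**Candidates:** the grey one standing on the steel block fits the description. The three orange ones stand on the bench and are look-alikes. I'll confirm with a crop.

Run:
```python
from h import *
a=snap("side");b=snap("top")
ca=cv2.resize(a["img"][190:275,250:325],None,fx=5,fy=5,interpolation=cv2.INTER_CUBIC)
cb=cv2.resize(b["img"][180:250,235:310],None,fx=5,fy=5,interpolation=cv2.INTER_CUBIC)
o=np.zeros((425,760,3),np.uint8);o[:425,:375]=ca;o[:350,385:]=cb
cv2.imwrite("pics/c0.png",o[:,:,::-1])
for n,f in(("side",a),("top",b)):
    for l in("punch","bench_block"):
        for d in nets.search_frame(n,l)[:5]: print(n,l,np.round(d["centre"],4),round(d["confidence"],2),px(f,d["centre"]))
```

```text
side punch [ 0.4534 -0.0588  0.0435] 0.73 [289. 253.]
side punch [ 0.4342 -0.1118  0.0419] 0.71 [311. 245.]
side punch [ 0.4939 -0.0401  0.0452] 0.57 [269. 248.]
side bench_block [ 0.534  -0.1335  0.0243] 0.69 [281. 225.]
top punch [0.4906 0.1863 0.0893] 0.55 [163. 224.]
top bench_block [ 0.5458 -0.1498  0.0253] 0.57 [283. 205.]
top bench_block [0.5806 0.2207 0.263 ] 0.31 [134. 181.]
```

View pics/c0.png

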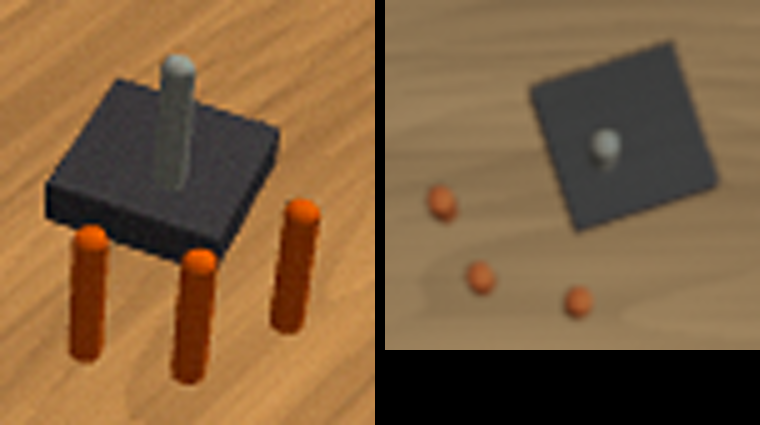

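The crop confirms it: the grey punch on the block (crop 178,120 in the side half, 605,145 in the top half) is the one, and the three orange ones stand on the bench.

```bash
cat >> h.py <<'E'
def ray(f,uv):
    d=f["R"].T@np.linalg.inv(f["mtx"])@np.array([uv[0],uv[1],1.]); o=-f["R"].T@f["t"]; return o,d/np.linalg.norm(d)
def onz(f,uv,z):
    o,d=ray(f,uv); return o+d*(z-o[2])/d[2]
E
python3 - <<'E'
from h import *
a=snap("side");b=snap("top")
print("tip top",onz(b,(279,208.6),.099),"tip side",onz(a,(285.6,203),.098),"foot side",onz(a,(285,227),.025))
for uv in((246.4,220.6),(254.2,235.4),(273.6,240.2)): print("orange",onz(b,uv,.074))
s=get_state();print(s["eef_pos"],s["ee_rot"],s["width"])
# case pose from labelled points averaged over cams, repeated
L={"staple":(-.085,0,.052),"lid_hinge":(.08,0,.07),"case":(0,0,0)}
A=[];B=[]
for c in("side","top"):
  for l in L:
    for d in nets.pinpoint(c,l)[:1]:
      if d["confidence"]>.55: A.append(L[l][:2]);B.append(d["centre"][:2]);print(c,l,np.round(d["centre"],4))
A=np.array(A);B=np.array(B);a0=A-A.mean(0);b0=B-B.mean(0)
th=np.arctan2((a0[:,0]*b0[:,1]-a0[:,1]*b0[:,0]).sum(),(a0*b0).sum());R=np.array([[np.cos(th),-np.sin(th)],[np.sin(th),np.cos(th)]])
t=B.mean(0)-R@A.mean(0);print("yaw",th,"c",t,"bore",t+R@[.01,.015])
T=np.c_[R,t]
# reproject model corners
for X in((-.08,-.13,.07),(-.08,.13,.07),(-.08,-.13,0),(-.08,.13,0),(.01,.015,.048)):
    W=[*(t+R@X[:2]),X[2]];print(X,"top",px(b,W),"side",px(a,W))
E
```

```text
tip top [ 0.52621861 -0.13452955  0.099     ] tip side [ 0.52558329 -0.13186219  0.098     ] foot side [ 0.52164376 -0.13225516  0.025     ]
orange [ 0.4971652 -0.0436468  0.074    ]
orange [ 0.45566539 -0.06483424  0.074     ]
orange [ 0.44152509 -0.11833299  0.074     ]
[0.22115827 0.63769239 0.22654669] [ 3.14153397e+00  1.88143222e-05 -3.33781571e-01] 0.08756052033121077
side staple [0.5977 0.1095 0.0523]
top staple [0.5919 0.1091 0.0507]
top lid_hinge [0.5672 0.2726 0.0649]
top case [0.5812 0.1931 0.0011]
yaw 1.7375662950350435 c [0.58076504 0.19326284] bore [0.56431317 0.20063413]
(-0.08, -0.13, 0.07) top [183. 144.] side [137. 231.]
(-0.08, 0.13, 0.07) top [198. 233.] side [236. 284.]
(-0.08, -0.13, 0) top [187. 150.] side [143. 253.]
(-0.08, 0.13, 0) top [201. 234.] side [236. 305.]
(0.01, 0.015, 0.048) top [162. 200.] side [159. 296.]
```

```bash
python3 -m creep '{"translation":[[17,-40,20],[17,-40,20],[17,-40,20],[17,-40,20],[17,-40,20],[17,-40,4],[17,-45,0],[17,-45,0]],"spin":[-0.134,-0.134,-0.134,-0.134,-0.134,-0.134,-0.134,-0.134],"gripper":[1,1,1,1,1,1,1,1]}' 30
python3 -m creep '{"translation":[[17,-46,0],[17,-46,0],[17,-46,0],[17,-46,0],[17,-46,0],[17,-46,0],[17,-46,0],[17,-46,0]],"spin":[0,0,0,0,0,0,0,0],"gripper":[0.6,0.6,0.6,0.6,0.6,0.6,0.6,0.6]}'
```

```text
t: 2.7
eef_pos: [0.3574, 0.306, 0.3311]
ee_rot: [-3.141, 0.001, -1.411]
force: [0.7, 0.2, 0.0]
width: 0.0876
gripper_force: 0.0
t: 3.5
eef_pos: [0.4934, -0.0624, 0.3311]
ee_rot: [-3.14, 0.0, -1.406]
force: [1.7, 1.7, 0.2]
width: 0.0528
gripper_force: 0.0
```

```bash
python3 -m creep '{"translation":[[15,-35,-25],[17,-36,-25],[0,0,-40],[0,0,0]],"spin":[0,0,0,0],"gripper":[0.5,0.5,0.5,0.5]}'
python3 - <<'E'
from h import *
a=snap("side","s1.png",s=1.5)
f=snap("top")
s=get_state();p=s["eef_pos"];print(p,s["q"])
for h in(0,.066,.1,.15,.2,.25): print(h,px(a,p+[0,0,h])*1.5)
E
```

```text
t: 3.9
eef_pos: [0.522, -0.1321, 0.2353]
ee_rot: [3.132, 0.002, -1.409]
force: [-0.4, -0.6, 0.4]
width: 0.0438
gripper_force: 0.0
[ 0.52504973 -0.13146364  0.24117679] [ 1.17408510e-01  1.29421061e-01 -2.60646474e-01  7.50148839e-04
 -1.18188656e+00  4.74247624e-02]
0 [435.  223.5]
0.066 [439.5 180. ]
0.1 [441. 156.]
0.15 [444. 117.]
0.2 [448.5  75. ]
0.25 [451.5  27. ]
```

View pics/s1.png

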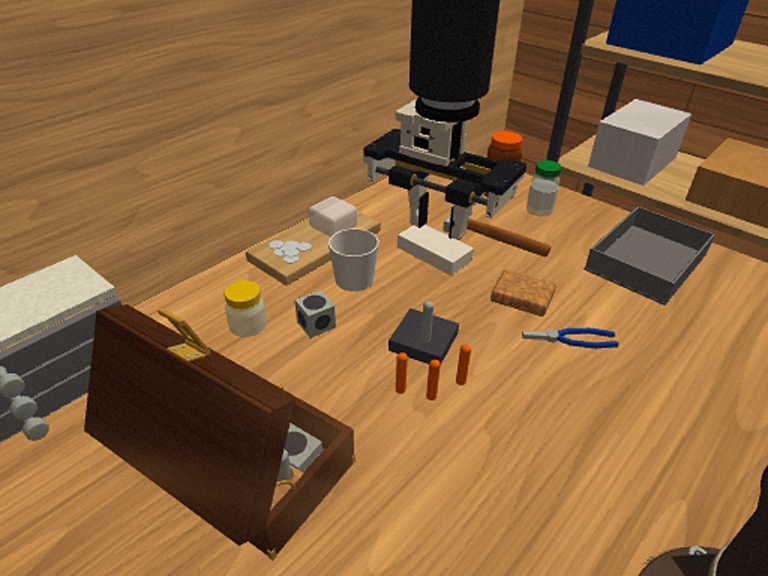

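The tool hangs vertically, and its wrist is wider than the gap under the leaning lid. I'll check how the arm behaves at the edge of its reach, because a tilted tool may be available there.

```bash
python3 -m creep '{"translation":[[30,0,0],[30,0,0],[30,0,0],[30,0,0],[30,0,0],[30,0,0],[30,0,0],[30,0,0]],"spin":[-0.144,-0.144,-0.144,-0.144,-0.144,-0.144,-0.144,-0.144],"gripper":[0.5,0.5,0.5,0.5,0.5,0.5,0.5,0.5]}'
python3 -m creep '{"translation":[[20,0,0],[20,0,0],[20,0,0],[20,0,0],[20,0,0],[20,0,0],[20,0,0],[20,0,0]],"spin":[-0.144,-0.144,-0.144,-0.144,0,0,0,0],"gripper":[0.5,0.5,0.5,0.5,0.5,0.5,0.5,0.5]}'
python3 -c "
from h import *
s=get_state();print(s['eef_pos'],s['ee_rot'],s['q'])"
```

```text
t: 4.8
eef_pos: [0.7673, -0.1299, 0.2447]
ee_rot: [-3.139, 0.003, -2.562]
force: [1.1, 0.2, 0.2]
width: 0.0441
gripper_force: 0.0
t: 5.6
eef_pos: [0.9263, -0.1296, 0.2452]
ee_rot: [-3.141, 0.004, -3.132]
force: [1.2, -0.5, -0.2]
width: 0.0442
gripper_force: 0.0
[ 0.92632375 -0.12955869  0.24524307] [-3.14092533  0.0043539  -3.13184189] [ 6.79418185e-02  8.47320293e-01  9.03537393e-01  9.20645690e-04
 -1.62270569e+00 -1.62893908e+00]
```

```bash
python3 -m creep '{"translation":[[0,0,40],[0,0,40],[0,0,40],[0,0,40],[0,0,40],[0,0,40],[0,0,40],[0,0,40]],"spin":[0,0,0,0,0,0,0,0],"gripper":[0.5,0.5,0.5,0.5,0.5,0.5,0.5,0.5]}'
python3 -c "
from h import *
s=get_state();print(s['eef_pos'],s['ee_rot'],s['q'])"
```

```text
t: 6.4
eef_pos: [0.846, -0.1191, 0.5083]
ee_rot: [-3.118, 0.084, -3.131]
force: [-1.2, -0.2, 0.3]
width: 0.044
gripper_force: 0.0
[ 0.84600832 -0.11908339  0.50830524] [-3.11833876  0.08430047 -3.13143145] [ 0.1004387   0.72856478  1.25161721  0.03400493 -2.01175659 -1.64627688]
```

```bash
python3 -m creep '{"translation":[[40,0,0],[40,0,0],[40,0,0],[40,0,0]],"spin":[0,0,0,0],"gripper":[0.5,0.5,0.5,0.5]}'
python3 -c "
from h import *
s=get_state();print(s['eef_pos'],s['ee_rot'],s['q'])"
python3 -m creep '{"translation":[[-40,0,-20],[-40,0,-40],[-40,0,-40],[0,0,0]],"spin":[0,0,0,0],"gripper":[0.5,0.5,0.5,0.5]}'
python3 -c "
from h import *
s=get_state();print(s['eef_pos'],s['ee_rot'],s['q'])"
```

```text
t: 6.8
eef_pos: [0.9316, -0.1093, 0.4485]
ee_rot: [-3.096, 0.17, -3.128]
force: [0.3, -0.2, -0.2]
width: 0.0437
gripper_force: 0.0
[ 0.93156121 -0.10931135  0.44848958] [-3.09619028  0.16990151 -3.12827261] [ 0.11437437  0.81263037  1.25159822  0.0646485  -1.84469017 -1.6530757 ]
t: 7.2
eef_pos: [0.8484, -0.109, 0.3728]
ee_rot: [-3.096, 0.148, -3.128]
force: [2.1, 1.2, -2.2]
width: 0.0437
gripper_force: 0.0
[ 0.84839001 -0.10904435  0.3727582 ] [-3.09628988  0.14769683 -3.12818413] [ 0.12586495  0.54547691  0.59158285  0.06181915 -1.47534359 -1.68813441]
```

The tilt gained at the reach limit persists, so I can lean the tool about 0.5 rad and come in under the lid. I'll build that up next.

```bash
cat >> h.py <<'E'
def st():
    from scipy.spatial.transform import Rotation as Ro
    s=get_state();R=Ro.from_euler("xyz",s["ee_rot"]).as_matrix()
    print("t",round(s["t"],2),"p",s["eef_pos"].round(4),"z",R[:,2].round(3),"y",R[:,1].round(3),"q",np.round(s["q"],3),"F",s["force"].round(1),"w",round(s["width"],4),"gf",round(s["gripper_force"],1))
    return s,R
E
python3 -m creep '{"translation":[[40,15,25],[40,15,25],[40,15,25],[40,15,25],[40,15,0],[40,15,0]],"spin":[0,0,0,0,0,0],"gripper":[0.5,0.5,0.5,0.5,0.5,0.5]}'
python3 -c "
from h import *
st()"
```

```text
t: 7.8
eef_pos: [1.0005, -0.0216, 0.4179]
ee_rot: [-3.077, 0.266, -3.123]
force: [-0.7, -0.2, 0.5]
width: 0.0436
gripper_force: 0.0
t 7.8 p [ 1.0005 -0.0216  0.4179] z [ 0.263 -0.059 -0.963] y [-0.002  0.998 -0.062] q [ 0.214  0.868  1.252  0.115 -1.705 -1.745] F [-0.7 -0.2  0.5] w 0.0436 gf 0.0
```

```bash
python3 -m creep '{"translation":[[-30,40,0],[-30,40,0],[-30,40,0],[-30,40,0],[-30,40,0],[0,40,0],[0,0,0]],"spin":[0,0,0,0,0,0,0],"gripper":[0.5,0.5,0.5,0.5,0.5,0.5,0.5]}'
python3 -c "
from h import *
st()"
python3 -m creep '{"translation":[[40,10,20],[40,10,20],[40,10,20],[40,10,20],[40,10,20],[40,10,0]],"spin":[0,0,0,0,0,0],"gripper":[0.5,0.5,0.5,0.5,0.5,0.5]}'
python3 -c "
from h import *
st()"
```

```text
t: 8.5
eef_pos: [0.8544, 0.218, 0.4203]
ee_rot: [-3.081, 0.268, -3.119]
force: [0.1, -1.1, 0.3]
width: 0.0439
gripper_force: 0.0
t 8.5 p [0.8544 0.218  0.4203] z [ 0.266 -0.055 -0.962] y [-0.007  0.998 -0.059] q [ 0.547  0.538  0.609  0.188 -1.441 -2.109] F [ 0.1 -1.1  0.3] w 0.0439 gf 0.0
t: 9.1
eef_pos: [0.9924, 0.2424, 0.4502]
ee_rot: [-3.088, 0.375, -3.118]
force: [-0.8, -0.6, 0.5]
width: 0.0437
gripper_force: 0.0
t 9.1 p [0.9924 0.2424 0.4502] z [ 0.367 -0.045 -0.929] y [-0.004  0.999 -0.05 ] q [ 0.506  0.866  1.252  0.22  -1.643 -2.013] F [-0.8 -0.6  0.5] w 0.0437 gf 0.0
```

```bash
python3 -m creep '{"translation":[[-35,30,0],[-35,30,0],[-35,30,0],[-35,30,0],[-35,40,0],[0,40,0],[0,0,0]],"spin":[0,0,0,0,0,0,0],"gripper":[0.5,0.5,0.5,0.5,0.5,0.5,0.5]}'
python3 -c "
from h import *
st()"
python3 -m creep '{"translation":[[35,20,20],[35,20,20],[35,20,20],[35,20,20],[35,20,20],[35,20,20],[35,20,0]],"spin":[0,0,0,0,0,0,0],"gripper":[0.5,0.5,0.5,0.5,0.5,0.5,0.5]}'
python3 -c "
from h import *
st()"
```

```text
t: 9.8
eef_pos: [0.8209, 0.4441, 0.4489]
ee_rot: [-3.091, 0.373, -3.113]
force: [0.9, 0.3, -1.9]
width: 0.0442
gripper_force: 0.0
t 9.8 p [0.8209 0.4441 0.4489] z [ 0.365 -0.041 -0.93 ] y [-0.01   0.999 -0.047] q [ 0.817  0.618  0.738  0.3   -1.462 -2.367] F [ 0.9  0.3 -1.9] w 0.0442 gf 0.0
t: 10.5
eef_pos: [0.941, 0.4979, 0.4732]
ee_rot: [3.14, 0.526, -3.115]
force: [-0.2, -0.3, 1.3]
width: 0.0437
gripper_force: 0.0
t 10.5 p [0.941  0.4979 0.4732] z [ 0.502  0.015 -0.865] y [-0.028  1.     0.002] q [ 0.782  0.893  1.252  0.35  -1.53  -2.268] F [-0.2 -0.3  1.3] w 0.0437 gf 0.0
```

```bash
python3 -m creep '{"translation":[[-40,-20,-5],[-40,-20,-5],[-26,-39,-5],[-26,-39,-5],[-26,-39,-5],[-26,-39,-5],[-26,-39,-5],[-26,-39,-5]],"spin":[0.1,0.14,0.14,0.14,0.14,0.14,0.14,0.14],"gripper":[0.5,0.5,0.5,0.5,0.5,0.5,0.5,0.5]}'
python3 -m creep '{"translation":[[-26,-39,-5],[-26,-39,-5],[-26,-39,-5],[-26,-39,-5],[-26,-39,-5],[-26,-39,-5],[-26,-39,-5],[0,-39,-20]],"spin":[0.14,0.14,0.14,0.14,0.069,0,0,0],"gripper":[0.5,0.5,0.5,0.5,0.5,0.5,0.5,0.5]}'
python3 -c "
from h import *
st()"
```

```text
t: 11.3
eef_pos: [0.7485, 0.2502, 0.4438]
ee_rot: [-3.131, 0.527, -2.135]
force: [0.2, -1.0, -0.1]
width: 0.0437
gripper_force: 0.0
t: 12.1
eef_pos: [0.5671, -0.0633, 0.3898]
ee_rot: [-3.123, 0.516, -1.507]
force: [1.0, -0.5, 0.5]
width: 0.0436
gripper_force: 0.0
t 12.1 p [ 0.5671 -0.0633  0.3898] z [-0.012  0.493 -0.87 ] y [-0.998 -0.054 -0.016] q [-0.141  0.223  0.281 -0.513 -1.703  0.149] F [ 1.  -0.5  0.5] w 0.0436 gf 0.0
```

```bash
python3 -m creep '{"translation":[[-11,-15,-40],[-11,-15,-40],[-11,-15,-40],[-11,-15,-40],[0,0,-40],[0,0,-20],[0,0,0],[0,0,0]],"spin":[0.06,0.052,0,0,0,0,0,0],"gripper":[0.5,0.5,0.5,0.5,0.5,0.5,0.5,0.5]}'
python3 -c "
from h import *
s,R=st(); z=R[:,2]; g=np.array([.525,-.133,.085]); print('need mm',((g+.019*z-s['eef_pos'])*1000).round(1))"
```

```text
t: 12.9
eef_pos: [0.5256, -0.1217, 0.165]
ee_rot: [-3.133, 0.518, -1.401]
force: [0.7, 0.1, 0.3]
width: 0.0438
gripper_force: 0.0
t 12.9 p [ 0.5256 -0.1217  0.165 ] z [-0.075  0.489 -0.869] y [-0.986 -0.165 -0.007] q [-0.234  0.374 -0.033 -0.484 -1.398  0.544] F [0.7 0.1 0.3] w 0.0438 gf 0.0
need mm [ -2.1  -2.  -96.5]
```

```bash
python3 -m creep '{"translation":[[-1,-1,-30],[-1,-1,-30],[0,0,-25],[0,0,-11],[0,0,0],[0,0,0]],"spin":[0,0,0,0,0,0],"gripper":[0.5,0.5,0.5,0.5,0.5,0.5]}'
python3 - <<'E'
from h import *
a=snap("side","s2.png",(200,60,400,280),2.7)
s,R=st()
E
```

```text
t: 13.5
eef_pos: [0.5232, -0.1236, 0.0685]
ee_rot: [-3.134, 0.518, -1.402]
force: [-0.2, -0.1, 0.8]
width: 0.0436
gripper_force: 0.0
t 13.55 p [ 0.5232 -0.1236  0.0686] z [-0.076  0.489 -0.869] y [-0.986 -0.165 -0.007] q [-0.241  0.478 -0.114 -0.505 -1.238  0.64 ] F [0.7 0.1 0.3] w 0.0438 gf 0.0
```

View pics/s2.png

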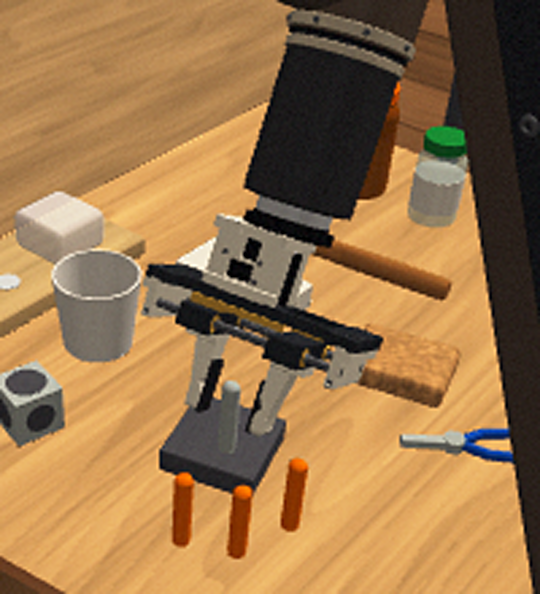

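The tool leans as wanted, with its fingers at crop (205,375) and (270,395) on either side of the grey punch at (231,415). The orange pins are clear of it, so I'll close and lift.

```bash
python3 -m creep '{"translation":[[0,0,0],[0,0,0],[0,0,0],[0,0,0],[0,0,0]],"spin":[0,0,0,0,0],"gripper":[0.1,0.1,0.1,0.1,0.1]}' 30
python3 -m creep '{"translation":[[0,0,10],[0,0,30],[0,0,40],[0,0,40],[0,0,0],[0,0,0]],"spin":[0,0,0,0,0,0],"gripper":[0.1,0.1,0.1,0.1,0.1,0.1]}'
python3 - <<'E'
from h import *
st()
a=snap("side");b=snap("top")
o=np.zeros((600,800,3),np.uint8)
o[:600,:400]=cv2.resize(a["img"][120:270,230:330],None,fx=4,fy=4,interpolation=cv2.INTER_CUBIC)
o[:400,400:]=cv2.resize(b["img"][150:250,230:330],None,fx=4,fy=4,interpolation=cv2.INTER_CUBIC)
cv2.imwrite("pics/c1.png",o[:,:,::-1])
for c in("side","top"): pin(c,a if c=="side" else b,["lid_front","hasp_pivot","hasp_end","lid_hinge","staple","bore","case","punch"],2)
E
```

```text
t: 14.05
eef_pos: [0.5217, -0.1232, 0.0669]
ee_rot: [-3.137, 0.52, -1.404]
force: [-0.1, -0.2, 2.1]
width: 0.0154
gripper_force: 30.0
t: 14.65
eef_pos: [0.5222, -0.1232, 0.1882]
ee_rot: [-3.134, 0.519, -1.402]
force: [-0.4, 0.1, -1.0]
width: 0.0154
gripper_force: 30.0
t 14.65 p [ 0.5222 -0.1232  0.1882] z [-0.076  0.49  -0.868] y [-0.986 -0.164 -0.007] q [-0.238  0.35  -0.013 -0.481 -1.439  0.525] F [-0.4  0.1 -1. ] w 0.0154 gf 30.0
side lid_front [0.5723 0.2473 0.2326] 0.75 [114. 238.]
side hasp_pivot [0.578  0.2163 0.2249] 0.83 [130. 230.]
side hasp_end [0.5772 0.2334 0.2805] 0.77 [113. 209.]
side hasp_end [ 0.5431 -0.1458 -0.0007] 0.37 [281. 228.]
side staple [0.5949 0.1088 0.0536] 0.66 [186. 259.]
side staple [0.5766 0.2335 0.2789] 0.32 [114. 210.]
side case [ 6.856e-01 -3.605e-01 -6.000e-04] 0.72 [289. 169.]
side punch [ 0.5016 -0.0441  0.0008] 0.72 [267. 259.]
side punch [ 0.5294 -0.136   0.1485] 0.59 [287. 184.]
top lid_front [0.574  0.2437 0.2284] 0.55 [128. 186.]
top hasp_pivot [0.5802 0.2174 0.2205] 0.63 [140. 184.]
top hasp_pivot [ 0.7045 -0.0528  0.0049] 0.43 [250. 154.]
top hasp_end [0.5793 0.2305 0.2784] 0.6 [128. 180.]
top lid_hinge [0.568  0.2761 0.0656] 0.56 [134. 198.]
top staple [0.5929 0.1089 0.0471] 0.58 [194. 189.]
top bore [0.5666 0.2018 0.0148] 0.67 [164. 200.]
top bore [0.6312 0.2109 0.0139] 0.58 [161. 179.]
top case [5.829e-01 1.908e-01 1.000e-04] 0.86 [169. 196.]
top case [0.4883 0.1915 0.0194] 0.56 [166. 227.]
top punch [0.6319 0.2106 0.015 ] 0.57 [161. 179.]
top punch [0.4916 0.1921 0.0187] 0.56 [166. 226.]
```

View pics/c1.png

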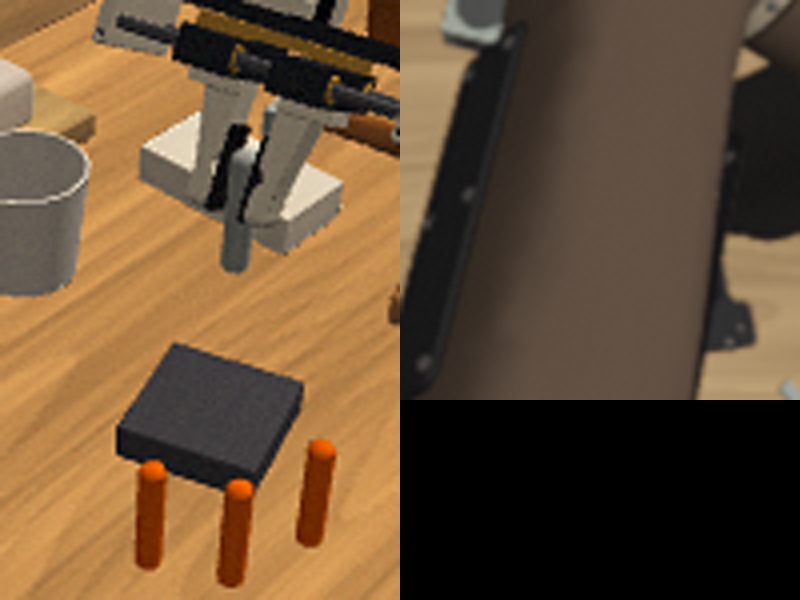

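The punch is held upright, crop (235,215), and the pins and block are untouched. Next I'll refine the bore position.

Run:
```python
from h import *
a=snap("side");b=snap("top")
print("foot side",onz(a,(289,185.6),.1463),"dome",onz(a,(290.5,155.5),.220))
s,R=st();print("grasp",s["eef_pos"]-.019*R[:,2])
th=1.7376;c=np.array([.5808,.1933]);Q=np.array([[np.cos(th),-np.sin(th)],[np.sin(th),np.cos(th)]])
W=lambda X:[*(c+Q@X[:2]),X[2]]
x0,y0,k=115,135,7
im=cv2.resize(b["img"][y0:y0+108,x0:x0+88],None,fx=5.5,fy=5.5,interpolation=cv2.INTER_CUBIC)[:,:,::-1].copy()
def P(X): 
    p=b["mtx"]@(b["R"]@np.array(W(X))+b["t"]);p=p[:2]/p[2];return tuple(int(round(v)) for v in ((p-[x0,y0]+.5)*5.5))
def ring(cx,cy,z,r,col):
    cv2.polylines(im,[np.array([P((cx+r*np.cos(t),cy+r*np.sin(t),z)) for t in np.arange(0,6.3,.3)])],False,col,1)
ring(.01,.015,.048,.00925,(0,255,0))
for y,r in((-.095,.005),(-.052,.006),(.09,.010)): ring(.01,y,.088,r,(0,0,255))
for q in (((-.08,-.13,.07),(-.08,.13,.07)),((-.07,-.12,.07),(-.07,.12,.07)),((-.08,.13,.07),(.05,.13,.07)),((-.08,-.13,.07),(.05,-.13,.07))): cv2.line(im,P(q[0]),P(q[1]),(255,255,0),1)
cv2.imwrite("pics/c2.png",im)
```

```text
foot side [ 0.5236987  -0.13646671  0.1463    ] dome [ 0.52984057 -0.14093117  0.22      ]
t 15.65 p [ 0.5218 -0.1231  0.1867] z [-0.078  0.491 -0.868] y [-0.986 -0.164 -0.004] q [-0.238  0.352 -0.014 -0.481 -1.439  0.525] F [ 0.2  0.5 -1.2] w 0.0153 gf 30.0
grasp [ 0.5232501  -0.13246604  0.20317048]
```

View pics/c2.png

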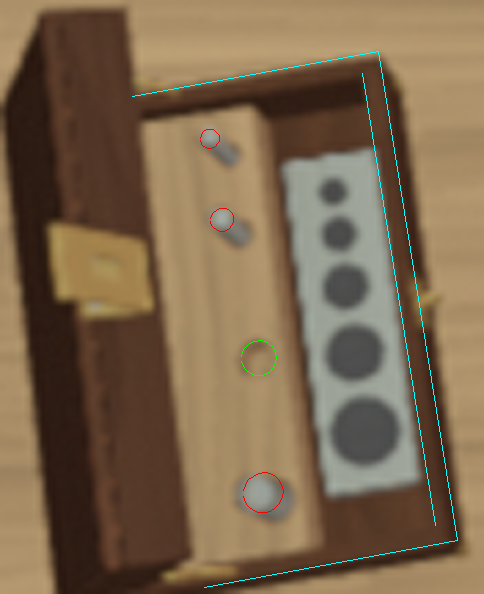

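The overlay matches the picture: the model's circles sit on the three punch tops at (209,138), (221,219) and (262,492), and on the bore at (258,357). So the bore is at about (0.5643, 0.2007). I'll move to the front of the case.

```bash
python3 -m creep '{"translation":[[6,39,0],[6,39,0],[6,39,0],[6,39,0],[6,39,0],[6,39,0],[5,39,0],[0,0,0]],"spin":[0,0,0,0,0,0,0,0],"gripper":[0.1,0.1,0.1,0.1,0.1,0.1,0.1,0.1]}'
python3 - <<'E'
from h import *
s,R=st();t=np.array([.5645,.202,.0605+.0605])
print(((t+.019*R[:,2]-s["eef_pos"])*1000).round(1))
a=snap("side","s3.png",(90,110,290,310),3)
E
```

```text
t: 16.45
eef_pos: [0.5626, 0.1541, 0.1869]
ee_rot: [-3.137, 0.521, -1.4]
force: [-0.1, -0.2, -1.2]
width: 0.0148
gripper_force: 30.0
t 16.45 p [0.5626 0.1541 0.1869] z [-0.08   0.492 -0.867] y [-0.986 -0.168 -0.004] q [ 0.224  0.293 -0.072 -0.556 -1.225  0.143] F [-0.1 -0.2 -1.2] w 0.0148 gf 30.0
[  0.4  57.2 -82.4]
```

View pics/s3.png

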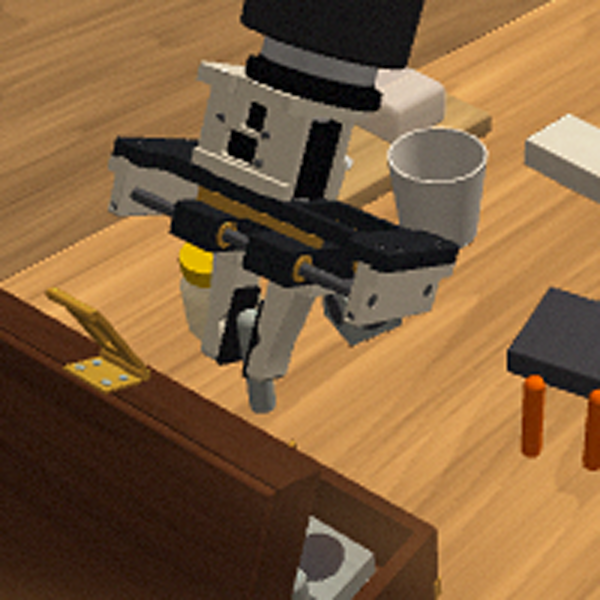

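The side crop shows the punch foot at (262,402), above and in front of the case, with the lid lying between it and the camera. I'll check its offset and uprightness in numbers before going in.

Run:
```python
from h import *
a=snap("side");s,R=st()
g=s["eef_pos"]-.019*R[:,2]
f=a["mtx"]
def pf(X): p=a["mtx"]@(a["R"]@np.array(X)+a["t"]);return ((p[:2]/p[2]-[90,110])*3).round(1)
print("g",g,"foot from px",onz(a,(90+262/3,110+401/3),s["eef_pos"][2]-.0419))
for o in(-.003,-.0015,0): print(o,"foot",pf(g+[0,o,-.0605]),"dome",pf(g+[0,o,.0145]))
```

```text
t 16.55 p [0.5625 0.1508 0.1867] z [-0.079  0.49  -0.868] y [-0.986 -0.166 -0.004] q [ 0.22   0.293 -0.072 -0.555 -1.226  0.145] F [ 1.  -0.1 -1.6] w 0.0154 gf 30.0
g [0.5639595  0.14144362 0.20316414] foot from px [0.56609643 0.14131729 0.14477191]
-0.003 foot [268.3 402.6] dome [253.9 311.1]
-0.0015 foot [266.4 403.9] dome [251.8 312.4]
0 foot [264.5 405.2] dome [249.7 313.6]
```

```bash
python3 -m creep '{"translation":[[0,5,-28],[0,10,-27],[0,15,-12],[0,15,-8],[1,15,-7],[0,0,0],[0,0,0]],"spin":[0,0,0,0,0,0,0],"gripper":[0.1,0.1,0.1,0.1,0.1,0.1,0.1]}'
python3 - <<'E'
from h import *
s,R=st();t=np.array([.5645,.2013,.0605+.050])
print(((t+.019*R[:,2]-s["eef_pos"])*1000).round(1))
a=snap("side")
pin("side",a,["lid_front","hasp_end"],1)
E
```

```text
t: 17.25
eef_pos: [0.564, 0.2101, 0.1051]
ee_rot: [-3.136, 0.52, -1.402]
force: [0.2, -0.2, -1.0]
width: 0.0156
gripper_force: 30.0
t 17.25 p [0.564  0.2101 0.1051] z [-0.078  0.49  -0.868] y [-0.986 -0.165 -0.005] q [ 0.311  0.381 -0.138 -0.601 -1.051  0.161] F [ 0.2 -0.2 -1. ] w 0.0156 gf 30.0
[ -1.    0.5 -11.1]
side lid_front [0.5751 0.242  0.2324] 0.56 [116. 236.]
side hasp_end [0.5767 0.2357 0.2786] 0.83 [112. 211.]
```

```bash
python3 -m creep '{"translation":[[-1,0,-8],[0,0,-5],[0,0,-3],[0,0,-3],[0,0,-2],[0,0,0]],"spin":[0,0,0,0,0,0],"gripper":[0.1,0.1,0.1,0.1,0.1,0.1]}'; python3 -c "
from h import *
st()"
```

```text
t: 18.0
eef_pos: [0.5639, 0.2116, 0.088]
ee_rot: [-3.132, 0.523, -1.4]
force: [-6.2, 1.8, 29.8]
width: 0.0153
gripper_force: 30.2
t 18.0 p [0.5639 0.2116 0.088 ] z [-0.076  0.494 -0.866] y [-0.986 -0.166 -0.008] q [ 0.309  0.401 -0.15  -0.616 -1.024  0.189] F [-6.2  1.8 29.8] w 0.0153 gf 30.2
```

```bash
python3 -m creep '{"translation":[[0,0,3],[0,0,0]],"spin":[0,0],"gripper":[0.1,0.1]}'; python3 -c "
from h import *
s,R=st();print(s['moment'],s['eef_pos']-.019*R[:,2])"; python3 -m creep '{"translation":[[-1,0,0],[-1,0,0],[0,0,0]],"spin":[0,0,0],"gripper":[0.1,0.1,0.1]}'; python3 -c "
from h import *
s,R=st();print(s['moment'],s['eef_pos']-.019*R[:,2])"
```

```text
t: 18.2
eef_pos: [0.5637, 0.2105, 0.0887]
ee_rot: [-3.134, 0.521, -1.402]
force: [-1.8, 0.5, 13.1]
width: 0.0152
gripper_force: 30.0
t 18.2 p [0.5637 0.2105 0.0887] z [-0.076  0.492 -0.867] y [-0.986 -0.164 -0.007] q [ 0.309  0.4   -0.15  -0.613 -1.025  0.185] F [-1.8  0.5 13.1] w 0.0152 gf 30.0
[0.80837092 0.77145276 0.3212078 ] [0.56513578 0.2011418  0.10520464]
t: 18.5
eef_pos: [0.5631, 0.2105, 0.0888]
ee_rot: [-3.131, 0.521, -1.401]
force: [1.4, -0.0, 9.6]
width: 0.0155
gripper_force: 30.0
t 18.5 p [0.5631 0.2105 0.0888] z [-0.074  0.492 -0.867] y [-0.986 -0.164 -0.009] q [ 0.31   0.398 -0.153 -0.613 -1.021  0.185] F [ 1.4 -0.   9.6] w 0.0155 gf 30.0
[ 0.27893274 -0.56296216 -0.26505738] [0.56445919 0.20114811 0.10525003]
```

```bash
python3 -m creep '{"translation":[[-1,0,0.5],[-1,0,0],[-1,0,0],[0,0,0]],"spin":[0,0,0,0],"gripper":[0.1,0.1,0.1,0.1]}'; python3 -m creep '{"translation":[[1,0,0],[2,0,0],[2,0,0],[0,0,0]],"spin":[0,0,0,0],"gripper":[0.1,0.1,0.1,0.1]}';  python3 -m creep '{"translation":[[1,0,0],[2,0,0],[1,0,0],[0,0,0]],"spin":[0,0,0,0],"gripper":[0.1,0.1,0.1,0.1]}'
```

```text
t: 18.9
eef_pos: [0.5605, 0.2102, 0.0889]
ee_rot: [-3.131, 0.52, -1.401]
force: [2.9, 0.2, 7.5]
width: 0.0152
gripper_force: 30.0
t: 19.3
eef_pos: [0.5621, 0.2105, 0.0887]
ee_rot: [-3.138, 0.522, -1.403]
force: [-5.6, 0.8, 14.1]
width: 0.0155
gripper_force: 30.1
t: 19.7
eef_pos: [0.5656, 0.2105, 0.0887]
ee_rot: [-3.139, 0.522, -1.403]
force: [-6.8, 0.8, 14.9]
width: 0.0151
gripper_force: 30.1
```

```bash
python3 -m creep '{"translation":[[0,-2,0],[-2,0,0],[-2,0,0],[-2,0,0],[-2,0,0],[0,0,0]],"spin":[0,0,0,0,0,0],"gripper":[0.1,0.1,0.1,0.1,0.1,0.1]}'; python3 -m creep '{"translation":[[0,2,0],[0,2,0],[2,0,0],[2,0,0],[2,0,0],[2,0,0],[0,0,0]],"spin":[0,0,0,0,0,0,0],"gripper":[0.1,0.1,0.1,0.1,0.1,0.1,0.1]}';python3 -c "
from h import *
s,R=st()"
```

```text
t: 20.3
eef_pos: [0.5613, 0.2085, 0.089]
ee_rot: [-3.131, 0.52, -1.401]
force: [3.0, 0.5, 8.4]
width: 0.0153
gripper_force: 30.0
t: 21.0
eef_pos: [0.566, 0.2121, 0.0885]
ee_rot: [-3.138, 0.521, -1.403]
force: [-6.0, -1.0, 13.4]
width: 0.0151
gripper_force: 30.1
t 21.0 p [0.566  0.2121 0.0885] z [-0.08   0.491 -0.867] y [-0.986 -0.165 -0.003] q [ 0.31   0.405 -0.142 -0.612 -1.03   0.18 ] F [-6.  -1.  13.4] w 0.0151 gf 30.1
```

```bash
python3 -m creep '{"translation":[[-2,0,0],[-2,0,0],[-2,0,0],[-2,0,0],[-2,0,0],[-2,0,0],[0,0,0]],"spin":[0,0,0,0,0,0,0],"gripper":[0.1,0.1,0.1,0.1,0.1,0.1,0.1]}'; python3 -m creep '{"translation":[[0,2,0],[0,0,0],[2,0,0],[2,0,0],[2,0,0],[2,0,0],[0,0,0]],"spin":[0,0,0,0,0,0,0],"gripper":[0.1,0.1,0.1,0.1,0.1,0.1,0.1]}';python3 -c "
from h import *
s,R=st()"
```

```text
t: 21.7
eef_pos: [0.5571, 0.2122, 0.0889]
ee_rot: [-3.131, 0.52, -1.401]
force: [2.9, 0.1, 8.5]
width: 0.0156
gripper_force: 30.0
t: 22.4
eef_pos: [0.5629, 0.214, 0.0877]
ee_rot: [-3.137, 0.52, -1.403]
force: [-0.6, 1.7, 0.9]
width: 0.015
gripper_force: 30.0
t 22.4 p [0.5629 0.214  0.0877] z [-0.078  0.491 -0.868] y [-0.986 -0.164 -0.004] q [ 0.315  0.401 -0.15  -0.613 -1.022  0.179] F [-0.6  1.7  0.9] w 0.015 gf 30.0
```

```bash
python3 -m creep '{"translation":[[0,0,-2],[0,0,-2],[0,0,0]],"spin":[0,0,0],"gripper":[0.1,0.1,0.1]}'
```

```text
t: 22.7
eef_pos: [0.5626, 0.2141, 0.0824]
ee_rot: [-3.138, 0.52, -1.404]
force: [-0.2, 1.2, -1.4]
width: 0.0153
gripper_force: 30.0
```

```bash
python3 -m creep '{"translation":[[0,0,-4],[0,0,-4],[0,0,-4],[0,0,-4],[0,0,-3],[0,0,0]],"spin":[0,0,0,0,0,0],"gripper":[0.1,0.1,0.1,0.1,0.1,0.1]}'
```

```text
t: 23.3
eef_pos: [0.5626, 0.2138, 0.0634]
ee_rot: [-3.138, 0.52, -1.404]
force: [1.0, 3.1, -2.5]
width: 0.0155
gripper_force: 30.0
```

```bash
python3 -m creep '{"translation":[[0,0,-2],[0,0,-2],[0,0,-1],[0,0,0]],"spin":[0,0,0,0],"gripper":[0.1,0.1,0.1,0.1]}'
```

```text
t: 23.7
eef_pos: [0.5627, 0.2138, 0.0592]
ee_rot: [-3.137, 0.52, -1.404]
force: [-0.7, 3.1, 0.5]
width: 0.0151
gripper_force: 30.0
```

```bash
python3 -m creep '{"translation":[[0,0,-1],[0,0,-1],[0,0,0]],"spin":[0,0,0],"gripper":[0.1,0.1,0.1]}'
```

```text
t: 24.0
eef_pos: [0.5631, 0.2141, 0.059]
ee_rot: [-3.136, 0.521, -1.402]
force: [-2.9, 1.3, 13.0]
width: 0.0151
gripper_force: 30.0
```

```bash
python3 -m creep '{"translation":[[0,0,1.5],[0,0,0],[0,0,0],[0,0,0]],"spin":[0,0,0,0],"gripper":[0.35,0.35,0.35,0.35]}' && python3 -m creep '{"translation":[[1,-7,10],[2,-16,22],[3,-24,36],[4,-26,40],[4,-35,30],[4,-45,10],[4,-45,0],[0,-40,0]],"spin":[0,0,0,0,0,0,0,0],"gripper":[0.35,0.35,0.35,0.35,0.35,0.35,0.35,0.35]}'
python3 - <<'E'
from h import *
st();a=snap("side");b=snap("top")
pin("side",a,["lid_front","hasp_pivot","hasp_end"],1);pin("top",b,["lid_front","hasp_pivot","hasp_end","punch"],4)
x0,y0=115,135
cv2.imwrite("pics/t4.png",cv2.resize(b["img"][y0:y0+108,x0:x0+108],None,fx=5,fy=5,interpolation=cv2.INTER_CUBIC)[:,:,::-1])
E
```

```text
t: 24.4
eef_pos: [0.5626, 0.2135, 0.0582]
ee_rot: [-3.138, 0.519, -1.404]
force: [-0.1, 0.2, 0.2]
width: 0.0299
gripper_force: 0.0
t: 25.2
eef_pos: [0.585, -0.0268, 0.2081]
ee_rot: [-3.135, 0.519, -1.403]
force: [0.5, -1.5, -0.9]
width: 0.0309
gripper_force: 0.0
t 25.2 p [ 0.585  -0.0268  0.2081] z [-0.076  0.49  -0.868] y [-0.986 -0.164 -0.006] q [-0.072  0.36   0.062 -0.51  -1.422  0.353] F [ 0.5 -1.5 -0.9] w 0.0309 gf 0.0
side lid_front [0.5739 0.2434 0.231 ] 0.93 [116. 237.]
side hasp_pivot [0.5798 0.2184 0.2257] 0.85 [128. 230.]
side hasp_end [0.5768 0.2338 0.2792] 0.74 [113. 210.]
top lid_front [0.577  0.2433 0.2305] 0.91 [128. 185.]
top lid_front [ 0.4854 -0.3582 -0.0038] 0.51 [355. 225.]
top hasp_pivot [0.5785 0.2166 0.2201] 0.52 [140. 185.]
top hasp_end [0.5779 0.2338 0.2793] 0.75 [126. 181.]
top hasp_end [0.6326 0.2135 0.0169] 0.32 [160. 178.]
top punch [0.4932 0.1919 0.0194] 0.63 [166. 225.]
top punch [0.5645 0.1993 0.0188] 0.54 [164. 201.]
top punch [0.6286 0.2096 0.0164] 0.53 [161. 180.]
top punch [ 0.4459 -0.1187  0.002 ] 0.4 [273. 240.]
```

View pics/t4.png

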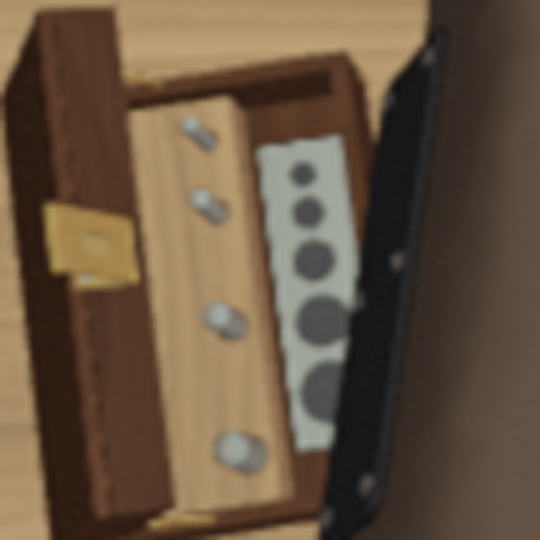

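The punch now sits in its bore at crop (228,322), at the same depth as the others, and the lid and hasp haven't moved. Next I'll turn the leaning tool round to come at the lid from behind, with the fingers closed.

```bash
python3 -m creep '{"translation":[[0,0,24],[0,0,24],[0,0,24],[0,0,24],[0,0,24],[0,0,24],[0,0,24],[0,0,24]],"spin":[0.15,0.15,0.15,0.15,0.15,0.15,0.15,0.15],"gripper":[0,0,0,0,0,0,0,0]}' && python3 -m creep '{"translation":[[-10,37,0],[-10,37,0],[-10,37,0],[-10,37,0],[-10,37,0],[-10,37,0],[-10,37,0],[-10,37,0]],"spin":[0.15,0.15,0.15,0.15,0.15,0.15,0.15,0.15],"gripper":[0,0,0,0,0,0,0,0]}' && python3 -m creep '{"translation":[[0,0,0],[0,0,0],[0,0,0],[0,0,0],[0,0,0]],"spin":[0.15,0.15,0.15,0.15,0],"gripper":[0,0,0,0,0]}'
python3 -c "
from h import *
st()"
```

```text
t: 26.45
eef_pos: [0.5849, -0.0233, 0.3995]
ee_rot: [-3.137, 0.52, -0.197]
force: [0.9, -0.7, 0.1]
width: 0.0003
gripper_force: 0.0
t: 27.25
eef_pos: [0.5036, 0.2743, 0.3986]
ee_rot: [-3.137, 0.52, 1.004]
force: [0.9, 0.1, 0.7]
width: 0.0004
gripper_force: 0.0
t: 27.75
eef_pos: [0.5031, 0.2728, 0.3995]
ee_rot: [-3.138, 0.519, 1.604]
force: [-0.7, -1.4, -0.6]
width: 0.0002
gripper_force: 0.0
t 27.75 p [0.5031 0.2728 0.3995] z [ 0.013 -0.496 -0.868] y [ 1.     0.031 -0.003] q [ 1.021  0.318  0.112  0.281 -1.803  2.157] F [-0.7 -1.4 -0.6] w 0.0002 gf 0.0
```

```bash
python3 -m creep '{"translation":[[0,3,-38],[0,3,-38],[0,3,-38],[0,3,-38],[0,0,-38],[1,-8,0],[1,-8,0],[0,0,0]],"spin":[0.07,0.06,0,0,0,0,0,0],"gripper":[0,0,0,0,0,0,0,0]}'
python3 -c "
from h import *
st()"
```

```text
t: 28.55
eef_pos: [0.5075, 0.2675, 0.2109]
ee_rot: [-3.14, 0.518, 1.724]
force: [0.8, 0.6, -0.9]
width: 0.0003
gripper_force: 0.0
t 28.55 p [0.5075 0.2675 0.2109] z [ 0.074 -0.49  -0.869] y [ 0.988  0.151 -0.001] q [ 1.036  0.376 -0.243  0.325 -1.378  2.126] F [ 0.8  0.6 -0.9] w 0.0003 gf 0.0
```

```bash
python3 -m creep '{"translation":[[1.5,-9,-2],[1.5,-9,-2],[1,-6,-1],[1,-6,-1],[1,-6,-1],[1,-6,-2],[1,-6,-2],[0,0,0]],"spin":[0,0,0,0,0,0,0,0],"gripper":[0,0,0,0,0,0,0,0]}'
python3 - <<'E'
from h import *
st();a=snap("side");pin("side",a,["lid_front","hasp_pivot","hasp_end"],1)
E
```

```text
t: 29.35
eef_pos: [0.5146, 0.2187, 0.1972]
ee_rot: [-3.136, 0.521, 1.726]
force: [0.9, 0.5, 0.3]
width: 0.0003
gripper_force: 0.0
t 29.35 p [0.5146 0.2187 0.1972] z [ 0.072 -0.492 -0.868] y [ 0.988  0.152 -0.005] q [ 0.981  0.348 -0.33   0.352 -1.312  2.15 ] F [0.9 0.5 0.3] w 0.0003 gf 0.0
```

Run:
```python
from h import *
b=snap("top");pin("top",b,["lid_front","hasp_pivot","hasp_end"],2)
a=snap("side");pin("side",a,["lid_front","hasp_pivot","hasp_end","lid_hinge"],2)
```

```text
top lid_front [0.5825 0.2035 0.2174] 0.77 [145. 183.]
top lid_front [0.5662 0.2028 0.0154] 0.61 [163. 201.]
top hasp_pivot [0.5837 0.1798 0.2046] 0.53 [156. 183.]
top hasp_end [ 0.5458 -0.1479  0.0006] 0.73 [283. 206.]
```

```bash
python3 -m creep '{"translation":[[1,-6,-3],[1,-6,-3],[1,-6,-3],[1,-6,-3],[1,-5,-4],[1,-5,-4],[1,-5,-5],[1,-5,-5]],"spin":[0,0,0,0,0,0,0,0],"gripper":[0,0,0,0,0,0,0,0]}'
python3 - <<'E'
from h import *
st()
b=snap("top");pin("top",b,["lid_front","hasp_pivot"],1)
E
```

```text
t: 30.8
eef_pos: [0.5229, 0.1751, 0.1673]
ee_rot: [-3.137, 0.52, 1.726]
force: [-0.9, -0.5, 3.1]
width: -0.0
gripper_force: 1.3
t 30.8 p [0.5229 0.1751 0.1673] z [ 0.072 -0.492 -0.868] y [ 0.988  0.152 -0.004] q [ 0.924  0.344 -0.424  0.388 -1.211  2.158] F [-0.9 -0.5  3.1] w -0.0 gf 1.3
top lid_front [0.5895 0.1551 0.1809] 0.94 [168. 183.]
top hasp_pivot [0.5918 0.1395 0.1589] 0.56 [175. 183.]
```

```bash
python3 -m creep '{"translation":[[1,-4.5,-5],[1,-4.5,-5],[0.5,-4,-5.5],[0.5,-4,-5.5],[0.5,-3.5,-5.5],[0.5,-3.5,-5.5],[0.5,-3,-6],[0.5,-3,-6]],"spin":[0,0,0,0,0,0,0,0],"gripper":[0,0,0,0,0,0,0,0]}'
python3 - <<'E'
from h import *
st()
b=snap("top");pin("top",b,["lid_front","hasp_pivot","hasp_end"],1)
E
```

```text
t: 31.75
eef_pos: [0.5277, 0.1456, 0.123]
ee_rot: [-3.137, 0.52, 1.726]
force: [-0.2, 0.5, 1.4]
width: 0.0007
gripper_force: 0.7
t 31.75 p [0.5277 0.1456 0.123 ] z [ 0.072 -0.491 -0.868] y [ 0.988  0.153 -0.004] q [ 0.88   0.372 -0.512  0.429 -1.092  2.138] F [-0.2  0.5  1.4] w 0.0007 gf 0.7
top lid_front [0.5942 0.1174 0.1184] 0.81 [186. 185.]
top hasp_pivot [0.5963 0.1129 0.0934] 0.48 [190. 185.]
top hasp_end [0.6011 0.0694 0.1377] 0.47 [203. 181.]
```

```bash
python3 -m creep '{"translation":[[0,-1,-2.5],[0,-1,-2.5],[0,-1,-2.5],[0,-1,-2.5],[0,0,-2],[0,0,-2],[0,0,-1],[0,0,0]],"spin":[0,0,0,0,0,0,0,0],"gripper":[0,0,0,0,0,0,0,0]}'
python3 -c "
from h import *
st()"
```

```text
t: 32.75
eef_pos: [0.5285, 0.1423, 0.1131]
ee_rot: [-3.141, 0.522, 1.726]
force: [-15.6, 6.2, 37.4]
width: 0.0
gripper_force: 18.4
t 32.75 p [0.5285 0.1423 0.1131] z [ 0.076 -0.493 -0.867] y [ 0.988  0.154 -0.001] q [ 0.876  0.381 -0.531  0.442 -1.066  2.124] F [-15.6   6.2  37.4] w 0.0 gf 18.4
```

```bash
python3 -m creep '{"translation":[[0,1,10],[0,0,35],[0,0,35],[0,0,35],[0,0,35],[0,0,35],[0,0,0]],"spin":[0,0,-0.15,-0.15,-0.15,-0.15,0],"gripper":[0,0,0,0,0,0,0]}'
python3 - <<'E'
from h import *
st();a=snap("side");pin("side",a,["lid_front","hasp_pivot","hasp_end"],1);b=snap("top");pin("top",b,["lid_front","hasp_pivot","hasp_end"],1)
E
```

```text
t: 33.45
eef_pos: [0.5304, 0.1432, 0.2975]
ee_rot: [3.141, 0.514, 1.118]
force: [0.4, 0.5, -0.2]
width: 0.0006
gripper_force: 0.0
t 33.45 p [0.5304 0.1432 0.2975] z [-0.215 -0.442 -0.871] y [ 0.899 -0.438  0.   ] q [ 0.748  0.364 -0.002  0.18  -1.686  1.917] F [ 0.4  0.5 -0.2] w 0.0006 gf 0.0
side lid_front [0.5947 0.1147 0.1105] 0.86 [181. 242.]
side hasp_pivot [0.5919 0.1119 0.082 ] 0.62 [184. 251.]
side hasp_end [0.599  0.0667 0.1185] 0.79 [197. 225.]
top lid_front [0.5944 0.1146 0.105 ] 0.84 [188. 185.]
top hasp_pivot [0.5973 0.1164 0.0777] 0.6 [189. 186.]
top hasp_end [0.5999 0.0658 0.1217] 0.63 [205. 182.]
```

```bash
python3 -m creep '{"translation":[[9,-7,0],[9,-7,0],[9,-7,0],[9,-7,0],[9,-7,0],[9,-7,0],[9,-8,0],[9,-8,0]],"spin":[-0.15,-0.15,-0.15,-0.15,-0.15,-0.15,-0.15,-0.15],"gripper":[0,0,0,0,0,0,0,0]}' && python3 -m creep '{"translation":[[0,0,0],[0,0,0],[0,0,0],[0,0,0],[0,0,0],[0,0,0],[0,0,0],[0,0,0]],"spin":[-0.15,-0.15,-0.15,-0.15,-0.15,-0.15,-0.15,-0.15],"gripper":[0,0,0,0,0,0,0,0]}'
python3 -c "
from h import *
st()"
```

```text
t: 34.65
eef_pos: [0.6001, 0.0848, 0.2927]
ee_rot: [-3.138, 0.522, -0.08]
force: [0.6, -0.0, 0.1]
width: 0.0002
gripper_force: 0.0
t: 35.45
eef_pos: [0.5996, 0.0846, 0.2931]
ee_rot: [-3.138, 0.52, -1.281]
force: [0.6, -0.2, -0.1]
width: 0.0002
gripper_force: 0.0
t 35.45 p [0.5996 0.0846 0.2931] z [-0.139  0.477 -0.868] y [-0.959 -0.284 -0.003] q [ 0.111  0.319  0.199 -0.512 -1.551  0.215] F [ 0.6 -0.2 -0.1] w 0.0002 gf 0.0
```

```bash
python3 -m creep '{"translation":[[0,0,-40],[0,0,-40],[0,0,-40],[0,0,-30],[0,0,0]],"spin":[-0.06,-0.06,0,0,0],"gripper":[0,0,0,0,0]}' && python3 -m creep '{"translation":[[0,0,-10],[0,0,-10],[0,0,-10],[0,0,-10],[0,0,-10],[0,0,-10],[0,0,0]],"spin":[0,0,0,0,0,0,0],"gripper":[0,0,0,0,0,0,0]}'
python3 - <<'E'
from h import *
st();a=snap("side");pin("side",a,["lid_front","hasp_pivot","hasp_end","staple"],1);b=snap("top");pin("top",b,["hasp_end"],1)
E
```

```text
t: 35.95
eef_pos: [0.5966, 0.0851, 0.1389]
ee_rot: [3.136, 0.521, -1.399]
force: [0.4, 0.2, -0.9]
width: 0.0006
gripper_force: 0.0
t: 36.65
eef_pos: [0.5989, 0.0848, 0.0818]
ee_rot: [-3.14, 0.52, -1.396]
force: [0.4, -0.6, -0.3]
width: 0.0005
gripper_force: 0.0
t 36.65 p [0.5989 0.0848 0.0818] z [-0.085  0.49  -0.868] y [-0.985 -0.174 -0.001] q [ 0.097  0.47  -0.064 -0.574 -1.15   0.348] F [ 0.4 -0.6 -0.3] w 0.0005 gf 0.0
side lid_front [0.5941 0.1149 0.1075] 0.68 [181. 243.]
side hasp_pivot [ 0.7855  0.0221 -0.0051] 0.71 [166. 218.]
side hasp_end [0.6037 0.0535 0.0745] 0.5 [202. 236.]
side staple [0.5972 0.1079 0.0545] 0.69 [185. 258.]
```

```bash
python3 -m creep '{"translation":[[0,0,-8],[0,0,-8],[0,0,-8],[0,0,-8],[0,0,-8],[0,-1,-6],[0,-1,-4],[0,0,0]],"spin":[0,0,0,0,0,0,0,0],"gripper":[0,0,0,0,0,0,0,0]}'
python3 - <<'E'
from h import *
st();a=snap("side");pin("side",a,["lid_front","hasp_pivot","hasp_end","staple"],1)
E
```

```text
t: 37.8
eef_pos: [0.5994, 0.0826, 0.0328]
ee_rot: [-3.139, 0.52, -1.395]
force: [-0.5, 0.4, 0.3]
width: 0.0003
gripper_force: 0.0
t 37.8 p [0.5994 0.0826 0.0328] z [-0.084  0.49  -0.868] y [-0.985 -0.174 -0.003] q [ 0.09   0.531 -0.089 -0.596 -1.08   0.407] F [-0.5  0.4  0.3] w 0.0003 gf 0.0
side lid_front [0.5918 0.1154 0.109 ] 0.71 [181. 243.]
side hasp_pivot [ 0.3759 -0.3089 -0.0007] 0.67 [373. 226.]
side staple [ 0.7835  0.0212 -0.0023] 0.25 [166. 217.]
```

```bash
python3 -m creep '{"translation":[[0,0,-5],[0,0,-5],[-0.5,4,0],[-0.5,4,0],[-0.5,3,0],[-0.5,2,0],[-0.5,2,0],[0,0,0]],"spin":[0,0,0,0,0,0,0,0],"gripper":[0,0,0,0,0,0,0,0]}'
python3 - <<'E'
from h import *
st()
E
```

```text
t: 38.85
eef_pos: [0.5972, 0.0982, 0.0238]
ee_rot: [-3.137, 0.52, -1.393]
force: [-0.9, -0.1, -0.5]
width: 0.0004
gripper_force: 0.0
t 38.85 p [0.5972 0.0982 0.0238] z [-0.083  0.49  -0.868] y [-0.985 -0.174 -0.004] q [ 0.113  0.537 -0.101 -0.608 -1.053  0.403] F [-0.9 -0.1 -0.5] w 0.0004 gf 0.0
```

Keep pushing in small steps until there is contact force.

```bash
python3 -m creep '{"translation":[[-0.3,1.5,0],[-0.3,1.5,0],[0,1,0],[0,0,0]],"spin":[0,0,0,0],"gripper":[0,0,0,0]}';python3 -m creep '{"translation":[[-0.3,1,0],[-0.3,1,0],[0,0,0]],"spin":[0,0,0],"gripper":[0,0,0]}'
python3 - <<'E'
from h import *
a=snap("side");pin("side",a,["hasp_end","hasp_pivot"],1)
E
```

```text
t: 39.25
eef_pos: [0.5966, 0.1019, 0.0237]
ee_rot: [-3.137, 0.52, -1.394]
force: [-0.6, 0.1, -0.0]
width: 0.0005
gripper_force: 0.1
t: 39.55
eef_pos: [0.5963, 0.1035, 0.0236]
ee_rot: [-3.137, 0.519, -1.394]
force: [1.8, -2.0, -0.3]
width: 0.0008
gripper_force: 1.3
side hasp_end [0.5706 0.2774 0.0737] 0.34 [119. 312.]
```

```bash
python3 -m creep '{"translation":[[-0.3,1.5,0],[-0.3,1.5,0],[0,0,0]],"spin":[0,0,0],"gripper":[0,0,0]}'; python3 -m creep '{"translation":[[0,1,0],[0,0,0]],"spin":[0,0],"gripper":[0,0]}'
```

```text
t: 40.0
eef_pos: [0.5962, 0.1042, 0.0236]
ee_rot: [-3.136, 0.516, -1.393]
force: [1.2, -11.5, 1.7]
width: 0.0005
gripper_force: 6.2
t: 40.2
eef_pos: [0.5963, 0.1044, 0.0236]
ee_rot: [-3.136, 0.515, -1.393]
force: [1.1, -15.3, 1.6]
width: 0.0005
gripper_force: 7.6
```

```bash
python3 -m creep '{"translation":[[0,-5,0],[2,-20,0],[4,-35,10],[4,-40,30],[0,-40,30],[0,-40,30],[0,0,30],[0,0,0]],"spin":[0,0,0,0,0,0,0,0],"gripper":[0,0,0,0,0,0,0,0]}'
python3 - <<'E'
from h import *
st();a=snap("side","s5.png",(120,160,270,310),4);b=snap("top")
pin("side",a,["hasp_end","hasp_pivot","lid_front"],1);pin("top",b,["hasp_end","hasp_pivot","lid_front"],1)
E
```

```text
t: 41.0
eef_pos: [0.6073, -0.0735, 0.158]
ee_rot: [-3.13, 0.518, -1.392]
force: [-0.5, 1.1, 0.4]
width: 0.0006
gripper_force: 0.0
t 41.0 p [ 0.6073 -0.0735  0.158 ] z [-0.077  0.489 -0.869] y [-0.985 -0.172 -0.01 ] q [-0.138  0.458  0.092 -0.502 -1.393  0.452] F [-0.5  1.1  0.4] w 0.0006 gf 0.0
side hasp_pivot [0.5922 0.1166 0.1119] 0.41 [181. 242.]
side lid_front [0.5939 0.1134 0.1117] 0.59 [181. 241.]
top hasp_end [0.5938 0.1054 0.0157] 0.55 [196. 191.]
top hasp_pivot [0.5942 0.1149 0.0807] 0.62 [190. 187.]
top lid_front [0.5955 0.1168 0.1093] 0.56 [187. 185.]
```

View pics/s5.png

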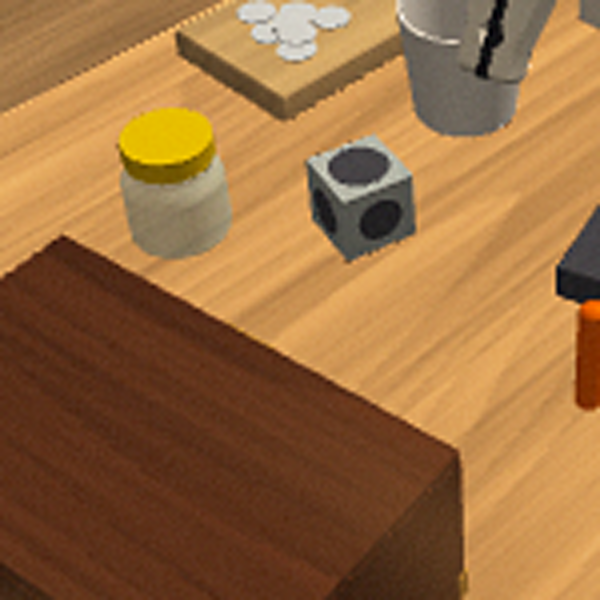

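Run:
```python
from h import *
for i in range(5):
    b=snap("top");pin("top",b,["hasp_end","staple"],1)
np.save("b.npy",b["img"])
c=np.array([.5808,.1933]);u=np.array([-.166,.986])
for x,z in((-.084,.02),(-.094,.021),(-.08,0),(-.08,.07),(-.08,.11)): print(x,z,px(b,[*(c+x*u),z]))
p=b["img"][180:200,186:202].astype(int);print((p[:,:,0]-p[:,:,2]))
```

```text
top hasp_end [0.5942 0.1059 0.0202] 0.47 [196. 190.]
top staple [0.5961 0.1125 0.0499] 0.7 [192. 188.]
top hasp_end [0.5952 0.1059 0.0201] 0.62 [196. 190.]
top staple [0.5918 0.1079 0.0505] 0.77 [194. 189.]
top hasp_end [0.5955 0.1088 0.0192] 0.61 [195. 190.]
top staple [0.5936 0.1094 0.0502] 0.85 [193. 189.]
top hasp_end [0.5958 0.1052 0.0211] 0.55 [196. 190.]
top staple [0.5927 0.1112 0.05  ] 0.64 [193. 189.]
top hasp_end [0.5959 0.1112 0.0208] 0.58 [194. 190.]
top staple [0.5938 0.1103 0.0465] 0.87 [193. 189.]
-0.084 0.02 [194. 190.]
-0.094 0.021 [198. 189.]
-0.08 0 [194. 191.]
-0.08 0.07 [190. 188.]
-0.08 0.11 [188. 185.]
[[49 50 47 38 37 45 62 68 67 68 68 67 67 68 67 67]
 [55 67 64 48 47 46 61 67 67 66 66 66 67 67 66 66]
 [54 65 59 63 82 72 60 66 66 66 66 67 66 66 67 66]
 [52 65 46 52 84 76 58 66 67 67 67 67 68 68 68 67]
 [53 66 52 54 80 76 62 65 69 68 69 68 68 69 69 68]
 [52 69 69 71 82 80 72 72 71 68 69 69 69 68 68 68]
 [51 65 75 80 82 83 79 76 75 71 69 68 69 68 69 69]
 [51 63 74 79 81 85 83 81 81 73 70 69 69 69 69 70]
 [51 60 74 77 82 88 88 84 78 71 68 68 69 70 69 69]
 [50 54 65 62 71 89 88 81 75 71 68 69 69 69 69 68]
 [50 52 66 47 53 84 84 77 77 74 69 68 67 67 67 67]
 [51 55 71 58 56 81 82 78 80 74 67 67 67 67 67 66]
 [51 52 63 64 71 82 82 81 81 73 65 67 68 67 67 66]
 [50 51 50 53 66 74 77 78 80 77 70 67 68 68 67 68]
 [52 50 47 43 47 57 68 75 80 81 74 69 68 69 69 70]
 [51 50 48 43 40 44 54 66 79 81 74 69 69 69 68 69]
 [52 51 51 45 38 37 41 53 70 77 72 69 69 69 69 68]
 [51 51 50 46 38 37 37 42 59 70 70 67 67 67 68 67]
 [51 52 51 46 38 38 38 39 55 66 68 68 68 68 68 68]
 [51 52 50 45 38 38 38 38 52 66 68 68 70 70 69 69]]
```

Lid shut. The hasp end averages about 3 mm off its ideal flat position, which is close to the measuring error. I'll press once more, lower down and clear of the staple, to be sure.

```bash
python3 -m creep '{"translation":[[-2,33,-35],[-2,33,-35],[-2,33,-35],[-2,33,-35],[0,15,-3],[0,0,0]],"spin":[0,0,0,0,0,0],"gripper":[0,0,0,0,0,0]}';python3 -m creep '{"translation":[[0,5,0],[0,5,0],[-0.5,3,0],[-0.5,2,0],[0,2,0],[0,0,0]],"spin":[0,0,0,0,0,0],"gripper":[0,0,0,0,0,0]}'
```

```text
t: 42.75
eef_pos: [0.5968, 0.0768, 0.0098]
ee_rot: [-3.14, 0.52, -1.392]
force: [0.5, -0.1, 0.6]
width: 0.0006
gripper_force: 0.0
t: 43.35
eef_pos: [0.5965, 0.092, 0.0108]
ee_rot: [-3.137, 0.52, -1.394]
force: [-0.0, -0.9, 0.3]
width: 0.0007
gripper_force: 0.0
```

```bash
python3 -m creep '{"translation":[[0,3,6],[-0.5,3,0],[-0.5,3,0],[0,2,0],[0,0,0]],"spin":[0,0,0,0,0],"gripper":[0,0,0,0,0]}';python3 -m creep '{"translation":[[0,2,0],[0,1,0],[0,0,0]],"spin":[0,0,0],"gripper":[0,0,0]}';python3 -m creep '{"translation":[[0,2,0],[0,1,0],[0,0,0]],"spin":[0,0,0],"gripper":[0,0,0]}'
```

```text
t: 43.85
eef_pos: [0.596, 0.1012, 0.0166]
ee_rot: [-3.136, 0.517, -1.393]
force: [1.3, -8.0, 1.9]
width: 0.0005
gripper_force: 3.9
t: 44.15
eef_pos: [0.596, 0.1019, 0.0164]
ee_rot: [-3.137, 0.514, -1.393]
force: [1.0, -16.4, 3.1]
width: 0.0002
gripper_force: 7.6
t: 44.45
eef_pos: [0.5961, 0.1026, 0.0164]
ee_rot: [-3.137, 0.512, -1.393]
force: [-0.7, -25.6, 5.3]
width: 0.0004
gripper_force: 11.3
```

```bash
python3 -m creep '{"translation":[[0,-8,0],[1,-20,0],[4,-35,10],[4,-40,30],[0,-40,30],[0,-40,30],[0,0,30],[0,0,0]],"spin":[0,0,0,0,0,0,0,0],"gripper":[0,0,0,0,0,0,0,0]}'
python3 - <<'E'
from h import *
st()
for i in range(5):
    b=snap("top");pin("top",b,["hasp_end"],1)
pin("top",b,["lid_front","cube","jar","tub"],1)
p=b["img"][190:196,186:202].astype(int);print((p[:,:,0]-p[:,:,2]))
E
```

```text
t: 45.25
eef_pos: [0.6066, -0.0758, 0.1508]
ee_rot: [-3.13, 0.517, -1.392]
force: [0.1, 0.2, 0.7]
width: 0.0005
gripper_force: 0.0
t 45.25 p [ 0.6066 -0.0758  0.1508] z [-0.076  0.488 -0.869] y [-0.985 -0.172 -0.01 ] q [-0.142  0.464  0.085 -0.502 -1.382  0.462] F [0.1 0.2 0.7] w 0.0005 gf 0.0
top hasp_end [0.5971 0.107  0.0178] 0.56 [196. 189.]
top hasp_end [0.5977 0.1054 0.0202] 0.55 [196. 189.]
top hasp_end [ 0.7468 -0.1904 -0.0014] 0.15 [295. 140.]
top hasp_end [0.5935 0.112  0.0795] 0.54 [191. 187.]
top lid_front [0.5962 0.1133 0.1093] 0.68 [188. 184.]
top jar [0.7899 0.0256 0.0015] 0.65 [224. 127.]
top tub [ 0.7448 -0.1897 -0.0018] 0.63 [295. 141.]
[[51 53 66 47 53 84 84 76 78 74 68 69 68 67 67 66]
 [51 54 71 58 56 80 82 80 80 75 68 67 67 66 67 67]
 [51 52 63 64 70 83 82 80 82 73 66 67 67 67 67 66]
 [51 51 51 53 65 75 77 78 80 77 70 67 67 68 68 68]
 [51 50 47 42 48 58 67 75 80 81 74 69 68 69 69 69]
 [50 52 49 42 38 43 54 67 79 81 74 69 69 70 69 69]]
```

```bash
python3 -c "
from station import arm
print(arm.job_done())"
```

```text
the job is handed in; nothing more can be done
None
```

The punch is in its bore, seated at the bottom before release; the lid is shut gently, the hasp is pressed flat over the staple, and the job was handed in at about 45 s.

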